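# Unlock the shop cash box and hold its sprung lock open

## Task

Please unlock the cash box for me: pull the drawer of the little key cabinet right out to its stop and leave it out, take the key that stands in it, and push the key fully home in the lock on top of the cash box; a sticky ward inside blocks it, so wiggle the key left and right with light pushes until it passes rather than forcing it. Then turn the key a quarter turn clockwise (seen from above) against the spring and finish still gripping the key and holding it turned, because the lock springs back if you let go. Leave the other things on the counter and the spool on the cabinet where they are.

Things in the scene. Friction and masses are not known exactly. Their poses are not given: they have to be found in the camera images.
- drawer_handle (a point): middle of the drawer's dark steel bar handle (10 mm thick, 110 mm long, bent back to the front at each end), 48 mm in front of the drawer front, 30 mm below the cabinet's top. x points into the cabinet (the drawer pulls out along -x), y along the bar, z up. The wooden key cabinet, 130 deep, 160 wide, 120 mm high, is fixed; a loose spool stands on the rear half of its top
- key_drawer (a joint): how far the drawer is out, in m: 0 shut, 0.09 at its stop; it slides with light friction and stays where it is left
- key_head (a point): centre of the key's dark steel head, 28 mm wide along its x, 10 mm thick along its y (grasp across this), 32 mm high along z. Below it the steel blade, 14 mm wide along x, 4 mm thick along y, 46 mm long, the last 2 mm a touch smaller. About 100 g
- key_tip (a point): lower end of the key's blade, on its centre line, 62 mm below the centre of the head; axes as the head's (z from tip to head)
- lock_mouth (a point): centre of the lock's mouth, on top of the round steel boss (radius 20 mm) in the middle of the cash box lid, 95 mm above the counter, z up. The mouth is a round hole of 19 mm, 6 mm deep; from 7 to 13 mm down lies the sticky ward, from 18 mm down the plug
- lock_plug (a joint): turn of the plug in rad: 0 at rest, 1.57 at its stop, growing clockwise seen from above; a spring (0.08 to 0.13 N m, and 0.06 N m of ward friction) resists, and turns it back when let go. The blade has about 0.15 to 0.2 rad of play, so the key turns that much farther than the plug. A small dark pointer on the boss shows it
- spool_mid (a point): bystander: loose ribbon spool, 66 mm across, 22 mm high, on the cabinet's top; middle
- gift_box_mid (a point): bystander: loose kraft gift box 66 x 66 x 46 mm on the counter; centre
- calculator_mid (a point): bystander: pocket calculator 112 x 68 x 14 mm; centre
- notebook_mid (a point): bystander: blue notebook 148 x 109 x 14 mm; centre
- stamp_mid (a point): bystander: wooden hand stamp 32 x 44 x 65 mm; centre
- flat_box_mid (a point): bystander: flat kraft gift box 62 x 100 x 30 mm; centre
- safe_key: the whole key: origin at the tip, axes as key_tip
- cash_box: the grey steel cash box, 130 along x, 180 along y, 85 mm high to its lid, fixed to the counter; origin in the middle of its underside, straight below the lock mouth
- pen_mid (a point): bystander: red and white pen, 135 mm long; centre
- key_block (a point): middle of the top of the black rubber block (34 mm cube, top 52 mm above the counter) in the drawer, 30 mm behind the drawer front. The key stands upright in it, tip 24 mm deep, and is pulled straight up; 22 mm of free space between block and head. While the drawer is shut, key and block are under the cabinet's top. Axes as the handle's
- ward_middle (a point): middle of the sticky ward, 10 mm below the mouth, axes as the mouth's (not the ward's): a disc with a square-edged slot 16 x 6 mm, which stands 0.3 to 0.75 rad clockwise (seen from above) from the x axis (not measured; it shows a little from above). Friction holds it; a blade in its slot turns it along. Below it a free gap of 5 mm, where the key can be turned back in line with x
- plug_floor (a point): floor of the plug's slot, 34 mm below the mouth, axes as the mouth's: the tip rests here when the key is fully home (head then 12 mm clear of the boss). The plug's slot is 15.2 x 5.2 mm and at rest lies along the x axis, so the key's blade (its x, either way round) must lie along x to enter

How it is judged:
On the way, in this order (a step that is already met when the one before it is completed fails the run):
1. the drawer is pulled out to its stop (value of joint key_drawer above 0.08 m), for 0.2 s.
2. the key is lifted out of its block by the gripper (height (world z) of key_tip above 0.07 m and contact force between the fingers and safe_key above 1 N), for 0.1 s.
3. the key is fully home in the lock, past the ward (z of key_tip in the frame of lock_mouth below -0.03 m and horizontal distance between key_tip and lock_mouth below 0.004 m), for 0.1 s.
4. the lock is turned a quarter clockwise (value of joint lock_plug above 1.2 rad), for 0.2 s.
At the end, for the whole second after the job is handed in: the plug is held turned by more than 1.2 rad (about 69 degrees) with the key at least 28 mm deep in the lock and on its axis within 4 mm, the gripper still grips the key (over 1 N), and the drawer is still out (over 75 mm) (value of joint lock_plug above 1.2 rad and z of key_tip in the frame of lock_mouth below -0.028 m and horizontal distance between key_tip and lock_mouth below 0.004 m and contact force between the fingers and safe_key above 1 N and value of joint key_drawer above 0.075 m); the arm keeps its last pose, push and grip.
It fails at once if the key is forced: more than 90 N between key and cash box (contact force between safe_key and cash_box above 90 N).
It fails at once if a bystander is moved more than 30 mm (distance of any of spool_mid, gift_box_mid, calculator_mid, notebook_mid, stamp_mid, flat_box_mid, pen_mid from where it was at the start of the episode above 0.03 m).
It also fails if it takes over 64 s, if anything falls off the work surface, if the arm or the gripper's body presses on something with over 40 N, if the wrist force passes 120 N, or if a joint passes its speed limit or range.

## Robot

A 6-joint arm with a two-finger parallel gripper is mounted at the origin on a cart in front of the work surface, level with it; the furniture and walls round the work are solid. World frame = base frame: x ahead of the robot, y to its left, z up, the work surface at z = 0. Lengths are in m, angles in rad, forces in N, time in s.
With the tool pointing down it reaches from about 0.35 to 0.775 m from the base axis. Payload 7.3 kg.
Tool frame: the origin (TCP) lies on the centre line of the jaws, within the pads' length; the fingertips stand 19 mm ahead of it and the grasp point (between the pads) is the TCP; y points along the fingers, x is the direction in which the jaws open and shut, and the axes are right-handed (so a half turn about y gives the same grasp; the last joint's range is limited). The gripper opens to 92 mm and grips with 3 to 60 N. Pads are 19 mm wide; open, the fingers measure 130 mm over their backs; the gripper's body (75 mm by 190 mm) begins 47 mm behind the grasp point.
Start: joints at [-1.285, 0.342, 1.524, -0, 1.275, -0.146], TCP at [0.22, -0.477, 0.246] pointing down, gripper open.
Joint ranges: [-2.53, 2.53], [-0.77, 2.02], [0.04, 2.7], [-1, 4.14], [0.28, 2.66], [-3.11, 3.11]. Speed limits (rad/s): [2.57, 2.57, 3.14, 3.14, 3.14, 3.14].

## Interface

Orientations are given as a 3x3 rotation matrix whose columns are the frame's x, y, z axes.
In Python, from workcell import get_state, get_image, camera_info, hand_in, boxes_of gives the robot as it stands.
- The arm moves only by the tool play_rows, never from a script. Its argument "targets" is a list of rows, each a list of 7 numbers: the shift along the world's x, y, z in m, then the turn, a rotation vector about the world's x, y, z in degrees, then the opening, from -1 (shut) to 1 (fully open), so that 0 is half open. A call has 1 to 10 rows; each row shifts and turns the pose as measured when the row begins; what a row does not reach is not made up. A row lasts 1/10 s, in which the tool goes at most 50 mm and 8.59 degrees, less where a joint would pass 70% of its speed; a pose out of reach is approached as far as the arm can. A call with a gripper value outside its range is refused whole. The fingers move at their own pace and stop on an object; the grip force is fixed at half the most. Time passes only in rows, so rows that do not move let the fingers close. It gives the time, the measured TCP pose, the force and the opening at its end, in the units of the state.
- get_state(): the state, without advancing time (a new reading comes with each control period).
- get_image(name): name is "scene" or "top" or "wrist"; returns (picture, depth): 400x640x3 uint8, red, green, blue; 400x640 float32, m along the optical axis (not along the pixel's ray), 0 where there is no reading.
- camera_info(name): a dict with "fx", "fy", "cx", "cy" (pixels), "R" (3x3) and "t" (3): a world point X has camera coordinates R X + t. Camera axes: x right, y down, z forward; pixel columns grow to the right and rows downward; lengths in m; the calibration is good to about 2 mm. A picture is of the moment at which its call begins: read the wrist's pose just before it. camera_info takes no time and is no camera call; for the wrist camera it gives the pose at the moment of the call.
- hand_in(): hands the job in, once; it reports no verdict.
Trained networks look in the newest picture that a camera, given by its name, has taken for a name from the list of things; names that differ only in an ending like _2 or _b are one class to them, and where a whole thing is asked for, a point or a joint stands for the part that bears it (a point fixed in the world has none). Each returns a list of dicts, best first, with "conf" (0 to 1); they miss things now and then, are a little off and sometimes report something else, mostly with a low value. They report only what shows in the picture. A call takes as long as a camera call.
- boxes_of(camera, name): "centre" ([x, y, z] in m, in world coordinates, good to about 4 mm: the middle of the surface that is visible of it).
The state is a dict: "clock": time; "joint_pos": joint angles; "qvel": joint speeds; "tau": joint torques, N m; "eef_pos": TCP position; "eef_rot": TCP orientation; "contact_force": force on the tool from outside, world axes, zero at the start; "wrist_torque": the same for the moment, N m; "width": finger opening in m.
Only numpy, scipy, OpenCV 4.12 (cv2) and the standard library are available. Lean on these libraries where they do the work, as an engineer would, in place of code of your own. Each camera call takes 0.05 s, during which the arm holds its last target. There are 200 camera calls.

## Working session

There is one attempt and no reset: what is moved stays moved. The work goes in short steps, Python scripts to look and compute and a tool call to move; the robot and the scene stay as the last step left them, time stands still between calls to the robot, and variables do not carry over. Pictures are saved under pics/ and viewed, about 8 in all and at most 12, crops included, and the job is handed in when it is done.

Besides the shell and the picture viewer there is one more tool, called after "Call:" by a JSON object that holds its "method" and its "body", one argument or row to a line. play_rows: Moves the arm, as the interface text tells. Its arguments: {"type":"object","properties":{"targets":{"type":"array","items":{"type":"array","items":{"type":"number"}}}},"required":["targets"]}

```bash
mkdir -p pics; ls
python3 - <<'E'
from workcell import *
import cv2,numpy as np
s=get_state();print(s)
ims=[]
for c in ["scene","top"]:
    im,d=get_image(c);cv2.imwrite(f"pics/{c}0.png",im[:,:,::-1]);np.save(f"pics/{c}0d.npy",d)
    i=camera_info(c);print(c,i)
    for n in ["drawer_handle","key_head","lock_mouth","cash_box","spool_mid","gift_box_mid","key_block","stamp_mid","flat_box_mid","calculator_mid","notebook_mid","pen_mid"]:
        print(n,[(np.round(b["centre"],3).tolist(),round(b["conf"],2)) for b in boxes_of(c,n)[:2]])
E
```

```text
pics
{'clock': 0.0, 'joint_pos': array([-1.28496008e+00,  3.42724570e-01,  1.52500869e+00, -1.29472090e-05,
        1.27537641e+00, -1.45995067e-01]), 'qvel': array([ 0.00063676,  0.00239637,  0.00042012, -0.00023587, -0.00040354,
       -0.00031155]), 'tau': array([-1.20577966e-03, -4.31238949e+01, -2.44214541e+01,  7.16224336e-02,
        5.59552107e-02, -1.09281798e-04]), 'eef_pos': array([ 0.21964482, -0.47643906,  0.24504688]), 'eef_rot': array([[ 4.18537808e-01, -4.39620048e-04,  9.08199268e-01],
       [-9.08198131e-01,  1.45196782e-03,  4.18537987e-01],
       [-1.50267380e-03, -9.99998849e-01,  2.08441322e-04]]), 'contact_force': array([ 0.63261523, -1.03821234,  0.29651823]), 'wrist_torque': array([-0.03120494, -0.02940984, -0.01574823]), 'width': 0.09204548104301055}
scene {'fx': 441.2295582017324, 'fy': 441.2295582017324, 'cx': 310.7313696854348, 'cy': 204.97438504930767, 'R': array([[-0.85455567, -0.51935103,  0.00301989],
       [-0.33735155,  0.55064856, -0.76353133],
       [ 0.39487788, -0.6534988 , -0.64576372]]), 't': array([0.48621264, 0.24476259, 1.2081202 ])}
dr
[... 803 characters left out ...]
       [-0.99482842, -0.02691527, -0.09793868],
       [ 0.09850352, -0.02052577, -0.994925  ]]), 't': array([0.00477305, 0.53168196, 1.57658614])}
drawer_handle [([0.581, -0.303, 0.095], 0.6)]
key_head []
lock_mouth [([0.599, 0.026, 0.084], 0.93)]
cash_box [([0.607, 0.025, 0.087], 0.89)]
spool_mid [([0.675, -0.345, 0.144], 0.63), ([0.379, 0.463, 0.017], 0.58)]
gift_box_mid [([0.384, -0.089, 0.045], 0.54)]
key_block [([0.577, -0.3, 0.095], 0.64)]
stamp_mid [([0.69, 0.213, 0.014], 0.61), ([0.579, -0.301, 0.095], 0.56)]
flat_box_mid [([0.368, -0.407, 0.031], 0.62), ([0.429, 0.268, 0.012], 0.31)]
calculator_mid [([0.372, 0.088, 0.014], 0.93)]
notebook_mid [([0.429, 0.27, 0.01], 0.9)]
pen_mid []
```

View pics/scene0.png

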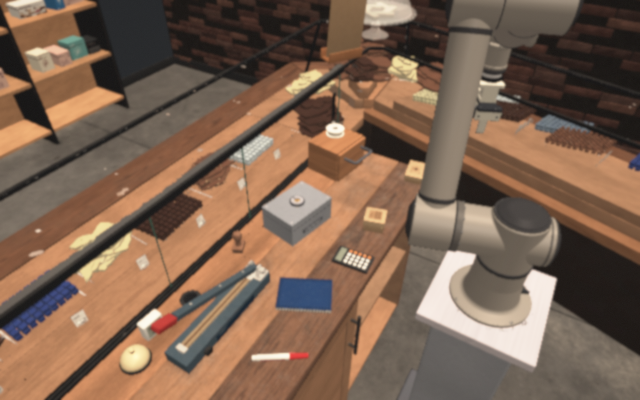

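View pics/top0.png

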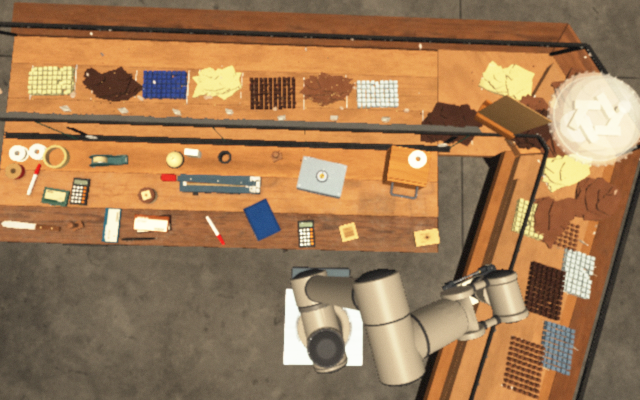

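Scene picture: cash box at (298,213), cabinet at (335,150) with its handle at (362,155). In the top picture, the boss is at (322,176), the cabinet at (407,165) and the handle at (404,194). Next I'll measure their yaws from depth.

```bash
cat > h.py <<'E'
import numpy as np,cv2
from workcell import *
np.set_printoptions(precision=4,suppress=True)
def cloud(c,d=None,info=None):
    i=info or camera_info(c)
    v,u=np.mgrid[0:400,0:640]
    p=np.stack([(u-i["cx"])/i["fx"]*d,(v-i["cy"])/i["fy"]*d,d],-1)
    P=(p-i["t"])@i["R"]
    P[d==0]=np.nan
    return P
def rect(P,m):
    q=P[m][:,:2].astype(np.float32)*1000
    (c,s,a)=cv2.minAreaRect(q);return len(q),np.array(c)/1000,np.array(s),a,np.nanmedian(P[m][:,2])
E
python3 - <<'E'
from h import *
for c in ["scene","top"]:
    P=cloud(c,np.load(f"pics/{c}0d.npy"))
    for n,lo,hi,x0,x1,y0,y1 in [("cab",.113,.127,.55,.8,-.45,-.2),("cash",.078,.090,.48,.72,-.1,.2),("boss",.092,.1,.54,.66,-.02,.1),("handle",.08,.11,.5,.60,-.4,-.2),("spool",.135,.16,.5,.8,-.45,-.2)]:
        m=(P[...,2]>lo)&(P[...,2]<hi)&(P[...,0]>x0)&(P[...,0]<x1)&(P[...,1]>y0)&(P[...,1]<y1)
        if m.sum()>5: print(c,n,*rect(P,m))
E
```

```text
scene cab 874 [ 0.6984 -0.3296] [181.2327 254.1115] 75.00833129882812 0.12041818439322542
scene cash 1542 [0.6067 0.0253] [185.0433 136.3189] 78.9006576538086 0.08547250443924692
scene boss 98 [0.5852 0.018 ] [88.9817 46.7737] 17.74896812438965 0.09490240905202346
scene handle 283 [ 0.5576 -0.3017] [161.2419  61.1691] 80.44772338867188 0.09453318042540386
scene spool 139 [ 0.6784 -0.346 ] [62.1211 65.5142] 27.720775604248047 0.1422502541452687
top cab 1176 [ 0.6497 -0.3171] [161.5745 142.9067] 81.63758850097656 0.12029248178793245
top cash 1206 [0.6049 0.0253] [180.214  130.9293] 78.93826293945312 0.0851494329813552
top boss 81 [0.6154 0.0431] [ 87.4022 101.2557] 54.44268798828125 0.09432747820575475
top handle 169 [ 0.5565 -0.2998] [153.7535  62.268 ] 76.79590606689453 0.09463166752274717
top spool 202 [ 0.6755 -0.3475] [62.6306 64.3928] 45.183109283447266 0.1424795484389218
```

Call:
{"method": "play_rows", "body": {
  "targets": [
    [0.034, 0.025, 0.006, 0, 0, 7.8, -0.3],
    [0.034, 0.025, 0.006, 0, 0, 7.8, -0.3],
    [0.034, 0.025, 0.006, 0, 0, 7.8, -0.3],
    [0.034, 0.025, 0.006, 0, 0, 7.8, -0.3],
    [0.034, 0.025, 0.006, 0, 0, 7.8, -0.3],
    [0.034, 0.025, 0.006, 0, 0, 7.8, -0.3],
    [0.034, 0.025, 0.006, 0, 0, 7.8, -0.3],
    [0, 0, 0, 0, 0, 0, -0.3]
  ]
}}

```text
clock: 2.1
eef_pos: [0.4644, -0.2951, 0.2892]
eef_rot: [[0.988, 0.002, 0.151], [-0.151, -0.002, 0.988], [0.002, -1.0, -0.001]]
contact_force: [-1.1, -0.5, 0.7]
width: 0.0343
```

```bash
cat >> h.py <<'E'
def yaw(s):
    x=s["eef_rot"][:,0];return np.degrees(np.arctan2(x[1],x[0]))
def st():
    s=get_state();print("t",round(s["clock"],2),"p",s["eef_pos"],"yaw",round(yaw(s),2),"ydir",s["eef_rot"][:,1],"F",s["contact_force"],"T",s["wrist_torque"],"w",round(s["width"],4),"j",s["joint_pos"]);return s
E
python3 - <<'E'
from h import *
s=st();i=camera_info("wrist");C=-i["R"].T@i["t"]
print("cam",C,"in tool",s["eef_rot"].T@(C-s["eef_pos"]),"zdir tool",s["eef_rot"].T@i["R"][2])
im,d=get_image("wrist");cv2.imwrite("pics/w1.png",im[:,:,::-1])
P=cloud("wrist",d,i)
for n,lo,hi,x0,x1,y0,y1 in [("cab",.113,.127,.5,.8,-.45,-.2),("handle",.08,.105,.48,.58,-.4,-.2),("handle",.085,.105,.48,.565,-.4,-.2)]:
    m=(P[...,2]>lo)&(P[...,2]<hi)&(P[...,0]>x0)&(P[...,0]<x1)&(P[...,1]>y0)&(P[...,1]<y1)
    if m.sum()>5: print(n,*rect(P,m))
print([ (b["centre"],b["conf"]) for b in boxes_of("wrist","drawer_handle")])
E
```

```text
t 2.1 p [ 0.4644 -0.2951  0.2892] yaw -8.71 ydir [ 0.002  -0.0016 -1.    ] F [-1.0778 -0.4991  0.6917] T [-0.0099 -0.0107 -0.0306] w 0.0343 j [-0.7054  0.3583  1.3789  0.0001  1.4019 -0.5533]
cam [ 0.4753 -0.2154  0.4274] in tool [-0.0011 -0.1383  0.0803] zdir tool [-0.0003  0.9558 -0.2941]
cab 16010 [ 0.6951 -0.3344] [183.3202 238.4725] 81.23738098144531 0.11903950271640945
handle 1681 [ 0.5523 -0.3132] [132.7489  53.9316] 82.29788970947266 0.09325995009755897
handle 1120 [ 0.5444 -0.301 ] [110.9571  43.0523] 88.2490005493164 0.09324306030629786
[([0.5765, -0.2988, 0.093], 0.88)]
```

View pics/w1.png

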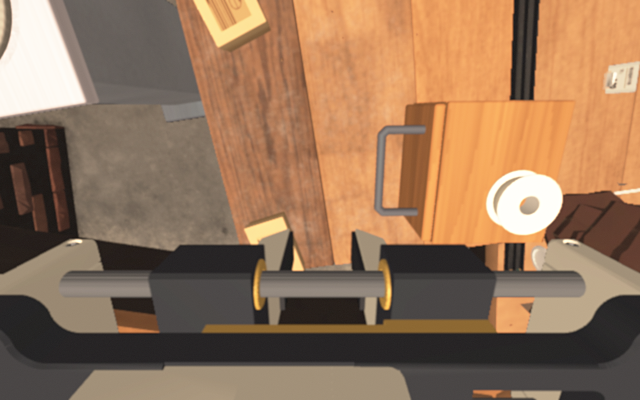

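Run:
```python
from h import *
i=camera_info("wrist");im,d=get_image("wrist");P=cloud("wrist",d,i)
# cabinet top: region and its front edge line
m=(abs(P[...,2]-.12)<.006)&(P[...,0]>.52)&(P[...,0]<.75)&(P[...,1]>-.43)&(P[...,1]<-.2)
ys=np.arange(-.37,-.25,.01);fx=[]
for y in ys:
    k=m&(abs(P[...,1]-y)<.005); fx.append(P[k][:,0].min() if k.any() else np.nan)
print("front edge",np.array(fx))
m2=(P[...,2]>.088)&(P[...,2]<.1)&(P[...,0]>.5)&(P[...,0]<.6)&(P[...,1]>-.39)&(P[...,1]<-.22)
ys=np.arange(-.37,-.235,.01)
for y in ys:
    k=m2&(abs(P[...,1]-y)<.005)
    if k.any():
        x=np.sort(P[k][:,0]);print(round(y,3),x[0],x[min(len(x)-1,np.searchsorted(x,x[0]+.013)-1)],x[-1],len(x))
```

```text
front edge [0.5704 0.572  0.5735 0.5744 0.5768 0.5775 0.5791 0.5806 0.5822 0.5828
 0.5851 0.5861]
-0.37 0.5699992487796196 0.5715828693253896 0.5715828693253896 24
-0.36 0.5445871712809145 0.5564789764197022 0.5729716224046133 62
-0.35 0.5242523983119928 0.5372392753635774 0.5744192726728427 284
-0.34 0.5214124678237992 0.5333975036097421 0.5761335431884578 97
-0.33 0.5224110358767604 0.5324377314514013 0.5777355495048263 97
-0.32 0.5242249777123017 0.5333292695301819 0.5789467502046584 99
-0.31 0.5256903250263204 0.5356984653603928 0.5804335689958171 102
-0.3 0.5267121048582635 0.536588945916766 0.5817626157022076 102
-0.29 0.5286719989508241 0.5388521709136812 0.5835832498993907 108
-0.28 0.5298882041146948 0.5394446212590025 0.5845861442949306 109
-0.27 0.530815392761453 0.5419669634612482 0.5862438809566816 110
-0.26 0.5326188917706115 0.5450049696038389 0.5874400732819668 209
-0.25 0.5339180183307966 0.546831137306408 0.5892121253036046 341
-0.24 0.5886086828752864 0.5904376127294315 0.5904376127294315 38
```

The handle bar sits at row 125–215, column 380 of the wrist picture: middle ≈ (0.5315, -0.3015), cabinet yaw ≈ -8.1°. The flat box is in front of it at (268,230). Going to a pose above the bar.

Call:
{"method": "play_rows", "body": {
  "targets": [
    [0.022, -0.002, -0.03, 0, 0, 0.6, -0.3],
    [0.022, -0.002, -0.035, 0, 0, 0, -0.3],
    [0.022, -0.002, -0.035, 0, 0, 0, -0.3],
    [0, 0, -0.03, 0, 0, 0, -0.3],
    [0, 0, 0, 0, 0, 0, -0.3]
  ]
}}

```text
clock: 2.75
eef_pos: [0.5227, -0.3112, 0.1549]
eef_rot: [[0.986, -0.001, 0.167], [-0.167, -0.005, 0.986], [0.0, -1.0, -0.005]]
contact_force: [-1.5, 0.8, -0.6]
width: 0.0319
```

Call:
{"method": "play_rows", "body": {
  "targets": [
    [0.009, 0.01, 0, 0, 0, 1.4, -0.3],
    [0, 0, 0, 0, 0, 0, -0.3],
    [0, 0, -0.028, 0, 0, 0, -0.3],
    [0, 0, -0.028, 0, 0, 0, -0.3],
    [0, 0, 0, 0, 0, 0, -0.3]
  ]
}}

```text
clock: 3.25
eef_pos: [0.5334, -0.3051, 0.107]
eef_rot: [[0.989, 0.01, 0.146], [-0.146, -0.014, 0.989], [0.012, -1.0, -0.012]]
contact_force: [0.7, 0.9, -0.9]
width: 0.032
```

Call:
{"method": "play_rows", "body": {
  "targets": [
    [-0.001, 0.002, -0.008, 0, 0, 0, -0.3],
    [0, 0, 0, 0, 0, 0, -1],
    [0, 0, 0, 0, 0, 0, -1],
    [0, 0, 0, 0, 0, 0, -1],
    [0, 0, 0, 0, 0, 0, -1]
  ]
}}

```text
clock: 3.75
eef_pos: [0.5332, -0.3046, 0.1054]
eef_rot: [[0.989, 0.015, 0.146], [-0.146, -0.019, 0.989], [0.017, -1.0, -0.017]]
contact_force: [-4.7, 0.1, -6.0]
width: 0.0093
```

Call:
{"method": "play_rows", "body": {
  "targets": [
    [-0.01, 0.0014, 0, 0, 0, 0, -1],
    [-0.015, 0.002, 0, 0, 0, 0, -1],
    [-0.015, 0.002, 0, 0, 0, 0, -1],
    [-0.015, 0.002, 0, 0, 0, 0, -1],
    [-0.015, 0.002, 0, 0, 0, 0, -1],
    [-0.015, 0.002, 0, 0, 0, 0, -1],
    [0, 0, 0, 0, 0, 0, -1]
  ]
}}

```text
clock: 4.45
eef_pos: [0.4486, -0.2924, 0.1053]
eef_rot: [[0.989, 0.021, 0.146], [-0.145, -0.02, 0.989], [0.024, -1.0, -0.016]]
contact_force: [-1.5, -1.2, -6.1]
width: 0.0089
```

Call:
{"method": "play_rows", "body": {
  "targets": [
    [-0.008, 0.001, 0, 0, 0, 0, -1],
    [-0.008, 0.001, 0, 0, 0, 0, -1],
    [-0.004, 0.0006, 0, 0, 0, 0, -1],
    [0, 0, 0, 0, 0, 0, -1],
    [0, 0, 0, 0, 0, 0, -1],
    [0, 0, 0, 0, 0, 0, -1]
  ]
}}

```text
clock: 5.05
eef_pos: [0.4446, -0.2918, 0.1053]
eef_rot: [[0.987, 0.054, 0.149], [-0.148, -0.028, 0.989], [0.058, -0.998, -0.019]]
contact_force: [0.7, -0.3, -3.7]
width: 0.0091
```

Call:
{"method": "play_rows", "body": {
  "targets": [
    [0, 0, 0, 0, 0, 0, -0.3],
    [0, 0, 0, 0, 0, 0, -0.3],
    [0, 0, 0, 0, 0, 0, -0.3],
    [0, 0, 0.01, 0, 0, 0, -0.3],
    [0, 0, 0.03, 0, 0, 0, -0.3],
    [0, 0, 0.04, 1.6, 3.1, 0, 0],
    [0, 0, 0.04, 0, 0, 0, 0],
    [0, 0, 0.04, 0, 0, 0, 0],
    [0, 0, 0, 0, 0, 0, 0]
  ]
}}

```text
clock: 5.95
eef_pos: [0.4435, -0.2916, 0.2769]
eef_rot: [[0.989, 0.001, 0.151], [-0.151, -0.001, 0.989], [0.001, -1.0, -0.001]]
contact_force: [0.0, -0.9, 0.4]
width: 0.0457
```

Run:
```python
from h import *
s=st();i=camera_info("wrist")
im,d=get_image("wrist");cv2.imwrite("pics/w2.png",im[:,:,::-1])
P=cloud("wrist",d,i);np.save("pics/w2P.npy",P)
for n in ["key_head","key_block","drawer_handle"]: print(n,[ (b["centre"],b["conf"]) for b in boxes_of("wrist",n)[:2]])
m=(P[...,2]>.096)&(P[...,2]<.112)&(P[...,0]>.49)&(P[...,0]<.56)&(P[...,1]>-.34)&(P[...,1]<-.26)
print(rect(P,m))
v,u=np.where(m);print(u.min(),u.max(),v.min(),v.max())
c=im[max(0,v.min()-60):v.max()+60,max(0,u.min()-80):u.max()+80,::-1]
cv2.imwrite("pics/w2c.png",cv2.resize(c,None,fx=3,fy=3)[:600,:800])
```

```text
t 5.95 p [ 0.4435 -0.2916  0.2769] yaw -8.67 ydir [ 0.0006 -0.0013 -1.    ] F [ 0.0444 -0.9463  0.4462] T [ 0.013  -0.0562 -0.0478] w 0.0457 j [-0.7257  0.3294  1.455  -0.0006  1.3559 -0.5744]
key_head [([0.5333, -0.2989, 0.1028], 0.86), ([0.5522, -0.2924, 0.0446], 0.71)]
key_block [([0.5492, -0.2898, 0.043], 0.8)]
drawer_handle []
(346, array([ 0.5209, -0.2884]), array([47.4972, 56.1011]), 82.00884246826172, np.float64(0.10450627854604387))
366 417 147 192
```

View pics/w2.png

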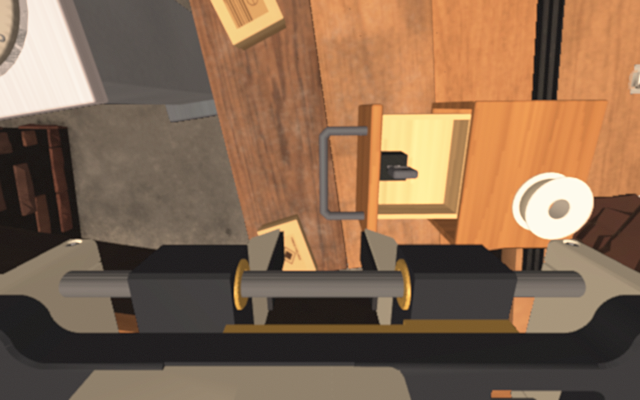

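Run:
```python
from h import *
P=np.load("pics/w2P.npy")
m=(P[...,2]>.096)&(P[...,2]<.112)&(P[...,0]>.49)&(P[...,0]<.56)&(P[...,1]>-.34)&(P[...,1]<-.26)
n,l,s,c=cv2.connectedComponentsWithStats(m.astype(np.uint8))
for k in range(1,n):
    if s[k,4]>20:
        q=P[l==k];print(s[k],np.median(q,0),rect(P,l==k))
        e=q[q[:,2]>q[:,2].max()-.003]; w,V=np.linalg.eigh(np.cov(e[:,:2].T));print(len(e),e.mean(0),np.sqrt(w),np.degrees(np.arctan2(V[1,1],V[0,1])))
```

```text
[366 147   4  46  98] [ 0.4936 -0.2831  0.1046] (98, array([ 0.4934, -0.2845]), array([47.4981,  0.6475]), 81.65550994873047, np.float64(0.10462906088725973))
21 [ 0.4931 -0.2863  0.1105] [0.0001 0.0126] 81.66783275631306
[392 169  26  10 248] [ 0.5339 -0.2949  0.1045] (248, array([ 0.5345, -0.2957]), array([ 9.9343, 27.359 ]), 81.25807189941406, np.float64(0.10450627854604387))
141 [ 0.5344 -0.2958  0.1052] [0.0023 0.0071] 172.21801532542625
```

The drawer is out to its stop. The key head is at pixel (404,174): centre (0.5345, -0.2957), long axis at about -8.3°, in line with the drawer. Next: turn the tool 90° over it.

Call:
{"method": "play_rows", "body": {
  "targets": [
    [0.009, 0, -0.01, 0, 0, 8.5, 0],
    [0.009, 0, -0.01, 0, 0, 8.5, 0],
    [0.009, 0, -0.01, 0, 0, 8.5, 0],
    [0.009, 0, -0.01, 0, 0, 8.5, 0],
    [0.009, 0, -0.01, 0, 0, 8.5, 0],
    [0.009, 0, -0.01, 0, 0, 8.5, 0],
    [0.009, 0, -0.01, 0, 0, 8.5, 0],
    [0.009, 0, -0.01, 0, 0, 8.5, 0],
    [0.009, 0, -0.01, 0, 0, 8.5, 0],
    [0, 0, 0, 0, 0, 0, 0]
  ]
}}

```text
clock: 7.15
eef_pos: [0.5178, -0.2847, 0.1596]
eef_rot: [[0.358, -0.038, -0.933], [0.934, 0.0, 0.358], [-0.014, -0.999, 0.036]]
contact_force: [-0.0, 0.9, 0.2]
width: 0.0462
```

Run:
```python
from h import *
s=st();i=camera_info("wrist")
im,d=get_image("wrist");cv2.imwrite("pics/w3.png",im[:,:,::-1])
P=cloud("wrist",d,i)
m=(P[...,2]>.096)&(P[...,2]<.112)&(P[...,0]>.505)&(P[...,0]<.56)&(P[...,1]>-.34)&(P[...,1]<-.26)
print(m.sum());print(rect(P,m) if m.any() else "")
```

```text
t 7.15 p [ 0.5178 -0.2847  0.1596] yaw 69.04 ydir [-0.0383  0.     -0.9993] F [-0.014   0.9098  0.1651] T [ 0.093  -0.1343 -0.0228] w 0.0462 j [-0.621   0.5551  1.4275 -0.024   1.1902 -1.8164]
503
(503, array([ 0.5344, -0.2967]), array([10.3356, 27.5203]), 82.68995666503906, np.float64(0.10444572004506311))
```

Call:
{"method": "play_rows", "body": {
  "targets": [
    [0.008, -0.006, 0, 0, -1.1, 6.5, 0],
    [0.008, -0.006, 0, 0, -1.1, 6.5, 0],
    [0, 0, 0, 0, 0, 0, 0]
  ]
}}

```text
clock: 7.5
eef_pos: [0.532, -0.2966, 0.1595]
eef_rot: [[0.148, -0.002, -0.989], [0.989, -0.002, 0.148], [-0.003, -1.0, 0.001]]
contact_force: [-0.1, 0.3, -0.1]
width: 0.0462
```

```bash
python3 -c "
from h import *
s=st()"
```

```text
t 7.5 p [ 0.532  -0.2966  0.1595] yaw 81.49 ydir [-0.0015 -0.0024 -1.    ] F [-0.0779  0.2805 -0.091 ] T [ 0.1254 -0.1882 -0.0054] w 0.0462 j [-0.633   0.5692  1.4017 -0.0031  1.1704 -2.0541]
```

Call:
{"method": "play_rows", "body": {
  "targets": [
    [0.002, 0.0003, -0.025, 0, 0, 0, 0],
    [0, 0, -0.025, 0, 0, 0, 0],
    [0, 0, -0.016, 0, 0, 0, 0],
    [0, 0, 0, 0, 0, 0, 0]
  ]
}}

```text
clock: 7.9
eef_pos: [0.5317, -0.2961, 0.0934]
eef_rot: [[0.173, -0.003, -0.985], [0.985, -0.003, 0.173], [-0.003, -1.0, 0.002]]
contact_force: [-0.4, -0.7, 0.4]
width: 0.0461
```

Call:
{"method": "play_rows", "body": {
  "targets": [
    [0.003, 0, -0.001, 0, 0, 1.8, 0],
    [0, 0, 0, 0, 0, 0, -0.5],
    [0, 0, 0, 0, 0, 0, -1],
    [0, 0, 0, 0, 0, 0, -1],
    [0, 0, 0, 0, 0, 0, -1],
    [0, 0, 0, 0, 0, 0, -1]
  ]
}}

```text
clock: 8.5
eef_pos: [0.5358, -0.2971, 0.0967]
eef_rot: [[0.146, 0.001, -0.989], [0.989, -0.006, 0.146], [-0.006, -1.0, -0.002]]
contact_force: [-1.8, -10.7, -4.9]
width: 0.0107
```

```bash
python3 -c "
from h import *
s=st()"
```

```text
t 8.5 p [ 0.5358 -0.2971  0.0967] yaw 81.59 ydir [ 0.0011 -0.0064 -1.    ] F [ -1.7771 -10.6623  -4.9106] T [-2.4381  0.3216 -0.0244] w 0.0107 j [-0.6291  0.6418  1.4608 -0.0052  1.0344 -2.0506]
```

Call:
{"method": "play_rows", "body": {
  "targets": [
    [0, 0, 0.01, 0, 0, 0, -1],
    [0, 0, 0.015, 0, 0, 0, -1],
    [0, 0, 0.02, 0, 0, 0, -1],
    [0, 0, 0.03, 0, 0, 0, -1],
    [0, 0, 0.03, 0, 0, 0, -1],
    [0, 0, 0, 0, 0, 0, -1]
  ]
}}

```text
clock: 9.1
eef_pos: [0.5338, -0.2989, 0.2041]
eef_rot: [[0.148, -0.003, -0.989], [0.989, -0.008, 0.148], [-0.008, -1.0, 0.002]]
contact_force: [1.1, -0.9, -0.1]
width: 0.01
```

Run:
```python
from h import *
s=st()
im,d=get_image("scene");P=cloud("scene",d);cv2.imwrite("pics/s2.png",im[:,:,::-1])
for n in ["key_head","key_tip","key_block","drawer_handle","safe_key"]: print(n,[ (b["centre"],b["conf"]) for b in boxes_of("scene",n)[:2]])
im,d=get_image("wrist");cv2.imwrite("pics/w4.png",im[:,:,::-1])
for n in ["key_head","key_tip","safe_key"]: print(n,[ (b["centre"],b["conf"]) for b in boxes_of("wrist",n)[:2]])
i=camera_info("scene");p=i["R"]@(s["eef_pos"]-[0,0,.03])+i["t"];u,v=int(i["cx"]+i["fx"]*p[0]/p[2]),int(i["cy"]+i["fy"]*p[1]/p[2]);print(u,v)
im=cv2.imread("pics/s2.png")[v-50:v+50,u-65:u+65];a=cv2.resize(im,(520,400),interpolation=2)
b=cv2.imread("pics/w4.png")[150:400,200:450]
cv2.imwrite("pics/v5.png",np.hstack([a,cv2.resize(b,(280,280))[:400] if 0 else cv2.copyMakeBorder(cv2.resize(b,(280,280)),0,120,0,0,0)]))
```

```text
t 9.1 p [ 0.5338 -0.2989  0.2041] yaw 81.51 ydir [-0.0028 -0.0079 -1.    ] F [ 1.1194 -0.8568 -0.1006] T [ 0.0957 -0.1808 -0.0026] w 0.01 j [-0.6316  0.5331  1.3351 -0.0084  1.2709 -2.0518]
key_head [([0.5336, -0.3013, 0.1701], 0.56)]
key_tip [([0.5283, -0.2991, 0.1682], 0.63)]
key_block [([0.5134, -0.2909, 0.0542], 0.95), ([0.6709, -0.3333, 0.1468], 0.15)]
drawer_handle [([0.3805, 0.4631, 0.015], 0.64), ([0.5149, -0.2941, 0.0516], 0.6)]
safe_key [([0.672, -0.3353, 0.1442], 0.19)]
key_head [([0.5189, -0.2996, 0.2053], 0.89)]
key_tip [([0.5209, -0.2945, 0.2013], 0.74), ([0.5055, -0.2994, 0.0667], 0.19)]
safe_key [([0.5269, -0.2985, 0.206], 0.67)]
365 136
```

View pics/v5.png

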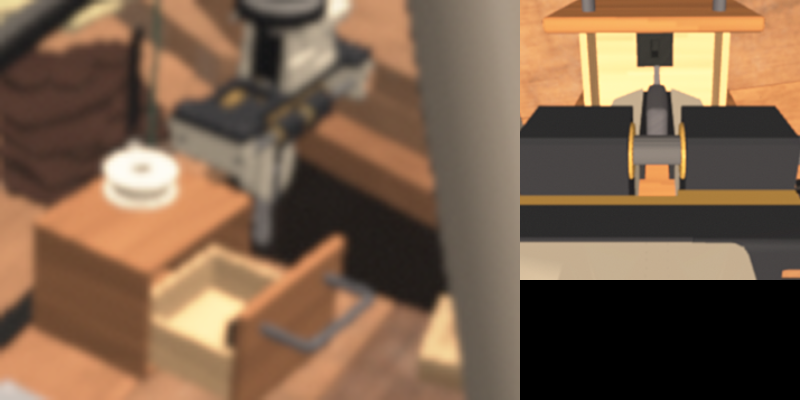

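Left pane: the key hangs in the jaws above the open drawer. Right pane: the blade points straight down, and the empty block slot shows at crop (655,50). I'll measure the key in the hand, then go over the lock.

Call:
{"method": "play_rows", "body": {
  "targets": [
    [0.008, 0.03, 0.003, 0, 0, 0, -1],
    [0.012, 0.032, 0.003, 0, 0, 0, -1],
    [0.012, 0.032, 0.003, 0, 0, 0, -1],
    [0.012, 0.032, 0.003, 0, 0, 0, -1],
    [0.012, 0.032, 0.003, 0, 0, 0, -1],
    [0.012, 0.032, 0.003, 0, 0, 0, -1],
    [0.012, 0.032, 0.003, 0, 0, 0, -1],
    [0.012, 0.032, 0.003, 0, 0, 0, -1],
    [0.012, 0.032, 0.003, 0, 0, 0, -1],
    [0, 0, 0, 0, 0, 0, -1]
  ]
}}

```text
clock: 10.6
eef_pos: [0.6377, -0.0014, 0.2238]
eef_rot: [[0.152, -0.013, -0.988], [0.988, -0.001, 0.152], [-0.003, -1.0, 0.013]]
contact_force: [0.5, -0.4, -1.4]
width: 0.01
```

```bash
cat > look.py <<'E'
from h import *
import sys
def look(name):
    s=st();i=camera_info("wrist");im,d=get_image("wrist");cv2.imwrite(f"pics/{name}.png",im[:,:,::-1])
    P=cloud("wrist",d,i);np.savez(f"pics/{name}.npz",P=P,p=s["eef_pos"],R=s["eef_rot"]);return s,i,im,P
if __name__=="__main__":
    s,i,im,P=look(sys.argv[1])
    Q=(P-s["eef_pos"])@s["eef_rot"]
    k=(abs(Q[...,0])<.0045)&(abs(Q[...,2])<.03)&(Q[...,1]>-.03)&(Q[...,1]<.08)
    v,u=np.where(k)
    for y in np.arange(-.03,.08,.005):
        q=Q[k&(abs(Q[...,1]-y)<.0025)]
        if len(q): print("tool y",round(y,3),len(q),"x",q[:,0].min(),q[:,0].max(),"z",q[:,2].min(),q[:,2].max())
    b=(abs(P[...,2]-.095)<.004)&(np.hypot(P[...,0]-.606,P[...,1]-.025)<.04)
    if b.sum()>20: print("boss",rect(P,b),cv2.minEnclosingCircle((P[b][:,:2]*1000).astype(np.float32)))
    c=(abs(P[...,2]-.0855)<.003)&(np.hypot(P[...,0]-.606,P[...,1]-.025)<.14)
    if c.any():print("lid",rect(P,c))
    if b.any():
        v,u=np.where(b);print("px",u.min(),u.max(),v.min(),v.max())
        cv2.imwrite(f"pics/{sys.argv[1]}c.png",cv2.resize(im[max(0,v.min()-20):v.max()+30,max(0,u.min()-20):u.max()+20,::-1],None,fx=5,fy=5,interpolation=2)[:600,:800])
E
python3 look.py w6
```

```text
t 10.6 p [ 0.6377 -0.0014  0.2238] yaw 81.27 ydir [-0.0131 -0.001  -0.9999] F [ 0.487  -0.3956 -1.4364] T [ 0.0422 -0.1501 -0.0381] w 0.01 j [-0.1211  0.5756  1.2056 -0.0026  1.3734 -1.5389]
tool y -0.01 321 x -0.004032742908183328 0.0041260500482349395 z 0.001573711167698161 0.014190440999186699
tool y -0.005 147 x -0.00410595902213835 0.004166368398705398 z 0.0012034408044781597 0.014955371072613683
tool y 0.0 65 x -0.00425131769209624 0.004276363977606322 z 0.012457028268805959 0.015181782900057684
tool y 0.005 69 x -0.004393754341731237 0.004401691420524571 z 0.012001375282610983 0.015031049999279145
tool y 0.01 61 x -0.004499411085126764 0.004476349590611166 z 0.012067362033633997 0.014944644134372296
tool y 0.015 51 x -0.004046832408248838 0.00403088730574932 z 0.013207482237798824 0.015129760702179782
tool y 0.02 27 x -0.004168593493977419 0.0040847934697412136 z 0.013104946380651409 0.014673190859886017
tool y 0.035 5 x -0.0007543460697103645 0.0018615616318294142 z 0.007555139865254014 0.008273813868543044
tool y 0.04 15 x -0.0014491894687824352 0.001900071888644192 z 0.0071
[... 279 characters left out ...]
73535 0.001985916701817533 z 0.0074626309589637205 0.008345927436834781
tool y 0.06 14 x -0.001644842564114102 0.0020065300888304333 z 0.007347633649552574 0.00812356972877652
tool y 0.065 10 x -0.0016885395263941615 0.001310589971690474 z 0.00755158499006921 0.008045132491274625
tool y 0.07 5 x -0.0017136551775302476 0.0013229405094487617 z 0.007251214431593525 0.007676866919138598
boss (1594, array([0.6039, 0.0255]), array([46.2267, 46.3389]), 81.72837829589844, np.float64(0.09361391071654554)) ((603.9969482421875, 25.513017654418945), 23.617597579956055)
lid (23130, array([0.6044, 0.0256]), array([180.8612, 130.3199]), 79.02078247070312, np.float64(0.08420642946411033))
px 320 369 132 181
```

Run:
```python
from h import *
z=np.load("pics/w6.npz");Q=(z["P"]-z["p"])@z["R"]
k=(abs(Q[...,0])<.0025)&(abs(Q[...,2])<.02)&(Q[...,1]>.03)&(Q[...,1]<.09)
print("tip y",np.sort(Q[k][:,1])[-8:])
k=(abs(Q[...,0])<.0045)&(Q[...,2]>.011)&(Q[...,2]<.017)&(Q[...,1]>-.02)&(Q[...,1]<.04)
print("head y",np.sort(Q[k][:,1])[[0,5,-6,-1]])
im=cv2.imread("pics/w6.png");c=im[120:260,280:410]
g=cv2.resize(c,None,fx=4.2,fy=4.2,interpolation=2)
gm=np.clip((g/255.)**.6*255,0,255).astype(np.uint8)
cv2.imwrite("pics/w6c.png",gm)
```

```text
tip y [0.0661 0.0663 0.0667 0.0686 0.0689 0.0692 0.0694 0.0698]
head y [-0.0104 -0.0093  0.0197  0.0208]
```

View pics/w6c.png

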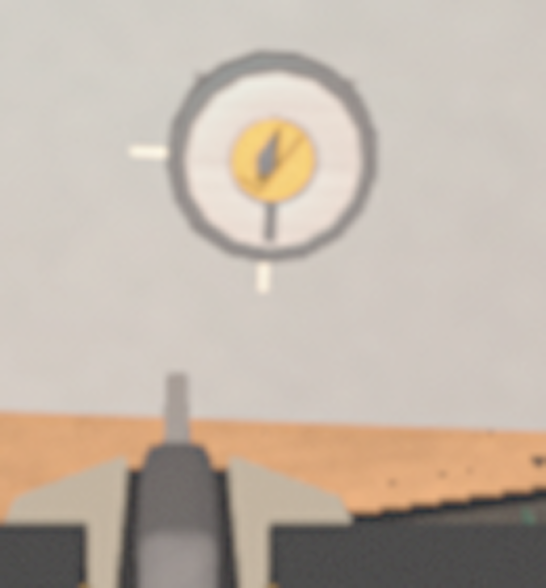

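The gold ward shows at crop (273,160), the pointer at (270,220) and the key at (177,420). I want a closer, vertical view of the ward slot.

Call:
{"method": "play_rows", "body": {
  "targets": [
    [0.015, 0.004, -0.012, 0, -0.8, -1, -1],
    [0.015, 0.004, -0.012, 0, 0, -1, -1],
    [0.015, 0.004, -0.012, 0, 0, 0, -1],
    [0, 0, 0, 0, 0, 0, -1]
  ]
}}

```text
clock: 11.05
eef_pos: [0.6821, 0.0049, 0.1857]
eef_rot: [[0.191, -0.001, -0.982], [0.982, -0.004, 0.191], [-0.004, -1.0, 0.001]]
contact_force: [0.2, -0.6, -1.0]
width: 0.0098
```

Run:
```python
from look import *
s,i,im,P=look("w7")
C=-i["R"].T@i["t"];print("cam",C,i["fx"])
# rectify: top-down views at planes: world->pixel warp, 0.1 mm per px, image down=+x_lock, right=+y_lock
a=np.radians(-11.0);ex=np.array([np.cos(a),np.sin(a),0]);ey=np.array([-np.sin(a),np.cos(a),0])
out=[]
for z,L in [(.095,.026),(.088,.013)]:
    n=400;t=(np.arange(n)/(n-1)*2-1)*L
    W=np.array([.6044,.0256,z])+t[:,None,None]*ex+t[None,:,None]*ey
    c=W@i["R"].T+i["t"];u=(i["cx"]+i["fx"]*c[...,0]/c[...,2]).astype(np.float32);v=(i["cy"]+i["fy"]*c[...,1]/c[...,2]).astype(np.float32)
    out.append(cv2.remap(im,u,v,cv2.INTER_CUBIC)[:,:,::-1])
g=np.hstack(out);g=np.clip((g/255.)**.6*255,0,255).astype(np.uint8)
cv2.imwrite("pics/w7r.png",g)
b=(abs(P[...,2]-.094)<.003)&(np.hypot(P[...,0]-.604,P[...,1]-.0255)<.04)
print("boss",rect(P,b))
c=(abs(P[...,2]-.0845)<.003)&(np.hypot(P[...,0]-.606,P[...,1]-.025)<.14);print("lid",rect(P,c))
```

```text
t 11.05 p [0.6821 0.0049 0.1857] yaw 79.0 ydir [-0.0014 -0.0043 -1.    ] F [ 0.1722 -0.557  -0.9531] T [ 0.0616 -0.118   0.0376] w 0.0098 j [-0.1032  0.6818  1.117  -0.0045  1.3437 -1.4809]
cam [0.6031 0.0213 0.3241] 289.22099049132066
boss (2505, array([0.6042, 0.0254]), array([46.584 , 46.4245]), 65.96775817871094, np.float64(0.09365588443742066))
lid (36277, array([0.6042, 0.0258]), array([180.9422, 129.8838]), 78.99695587158203, np.float64(0.08422715391826267))
```

View pics/w7r.png

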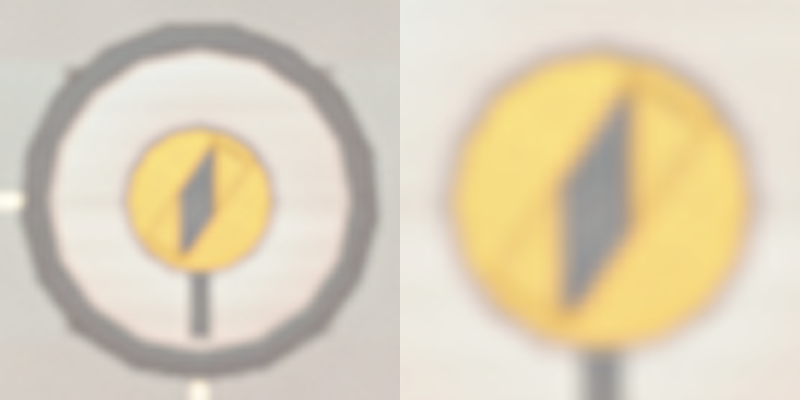

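Rectified view (down = lock x, right = lock y): the dark opening runs between the ward edges (630,85)-(560,190) and (632,225)-(568,315). That puts the ward slot at about 35° clockwise. Moving over the lock, turned to tool yaw 44°.

Call:
{"method": "play_rows", "body": {
  "targets": [
    [-0.015, 0.004, 0, 0, 0, -7, -1],
    [-0.015, 0.004, 0, 0, 0, -7, -1],
    [-0.015, 0.004, 0, 0, 0, -7, -1],
    [-0.015, 0.004, 0, 0, 0, -7, -1],
    [-0.012, 0.004, 0, 0, 0, -7, -1],
    [0, 0, 0, 0, 0, 0, -1],
    [0, 0, 0, 0, 0, 0, -1]
  ]
}}

```text
clock: 11.8
eef_pos: [0.6036, 0.0174, 0.1914]
eef_rot: [[0.738, -0.001, -0.675], [0.675, -0.006, 0.738], [-0.005, -1.0, -0.004]]
contact_force: [0.1, -0.0, -1.3]
width: 0.0098
```

```bash
python3 look.py w8 | grep -v "tool y -\|y 0.01\|y 0.02"
```

```text
t 11.8 p [0.6036 0.0174 0.1914] yaw 42.45 ydir [-0.0014 -0.0064 -1.    ] F [ 0.1255 -0.0289 -1.3468] T [ 0.0213 -0.1283 -0.0506] w 0.0098 j [-0.0949  0.531   1.3752 -0.0069  1.2362 -0.8334]
tool y 0.0 74 x -0.004499899203367674 0.004485854490608805 z 0.011103671669743666 0.015257442533893882
tool y 0.005 58 x -0.004092317928062114 0.004122580731766558 z 0.012056347490375006 0.015167417715121496
tool y 0.035 4 x -0.0022405657745723515 0.0003761728423027994 z 0.0077409979611924125 0.008050024563646476
tool y 0.04 14 x -0.002275275746543284 0.0010549144066618742 z 0.007455318002317368 0.008179850415319705
tool y 0.045 20 x -0.0023214507556035572 0.0010779089735375997 z 0.007329947223624681 0.008506795486911729
tool y 0.05 15 x -0.0023788333113972304 0.0011249532450162887 z 0.007498886426077175 0.0081210026265145
tool y 0.055 18 x -0.0024402372803032394 0.0011548993073782826 z 0.007416908424696024 0.008330768778651
tool y 0.06 11 x -0.0024885311076942324 0.001167792617794082 z 0.007681209371552151 0.008331524794316812
tool y 0.065 10 x -0.002531689225524649 0.0004693595294234393 z 0.007416072575528508 0.008298762907653887
tool y 0.07 5 x -0.0025618407138122187 0.00048261785759512877 z 0.007447213338932959 0.008000304814738173
boss (1750, array([0.6038, 0.0261]), array([46.6776, 46.3254]), 44.41135787963867, np.float64(0.09359566688313645)) ((603.818115234375, 26.088165283203125), 23.795738220214844)
lid (22097, array([0.6044, 0.0258]), array([180.5397, 130.2842]), 78.99083709716797, np.float64(0.08422504104765742))
px 303 357 171 222
```

Call:
{"method": "play_rows", "body": {
  "targets": [
    [0.0014, 0.0085, 0, 0.4, 0, 1.5, -1],
    [0, 0, -0.01, 0, 0, 0, -1],
    [0, 0, -0.008, 0, 0, 0, -1],
    [0, 0, 0, 0, 0, 0, -1],
    [0, 0, 0, 0, 0, 0, -1]
  ]
}}

```text
clock: 12.35
eef_pos: [0.6063, 0.0258, 0.1708]
eef_rot: [[0.715, -0.002, -0.699], [0.699, 0.001, 0.715], [-0.001, -1.0, 0.002]]
contact_force: [0.3, 0.7, 0.2]
width: 0.0098
```

```bash
cat > tip.py <<'E'
from h import *
s=st();L=np.array([.6041,.0257,.095])
t=s["eef_pos"]+s["eef_rot"]@np.array([-.0005,.0688,.0008])
print("tip-lock",(t-L)*1000,"mm; key angle cw of lock x",round(79-yaw(s),1))
E
python3 tip.py
```

```text
t 12.35 p [0.6063 0.0258 0.1708] yaw 44.32 ydir [-0.002   0.0011 -1.    ] F [0.2843 0.6805 0.1711] T [ 0.0405 -0.1563  0.0092] w 0.0098 j [-0.0842  0.5553  1.3931  0.001   1.1953 -0.8581]
tip-lock [1.1101 0.382  6.9995] mm; key angle cw of lock x 34.7
```

Call:
{"method": "play_rows", "body": {
  "targets": [
    [-0.0011, -0.0004, 0, 0, 0, 0, -1],
    [0, 0, -0.005, 0, 0, 0, -1],
    [0, 0, -0.005, 0, 0, 0, -1],
    [0, 0, 0, 0, 0, 0, -1]
  ]
}}

```text
clock: 12.75
eef_pos: [0.6052, 0.0252, 0.1598]
eef_rot: [[0.715, -0.002, -0.699], [0.699, 0.001, 0.715], [-0.001, -1.0, 0.002]]
contact_force: [0.0, 0.2, -0.7]
width: 0.0098
```

```bash
python3 tip.py
```

```text
t 12.75 p [0.6052 0.0252 0.1598] yaw 44.33 ydir [-0.0021  0.001  -1.    ] F [ 0.0479  0.1954 -0.7291] T [ 0.0374 -0.1946 -0.0238] w 0.0098 j [-0.0852  0.564   1.4102  0.0009  1.1696 -0.8593]
tip-lock [-0.0004 -0.164  -3.9622] mm; key angle cw of lock x 34.7
```

Call:
{"method": "play_rows", "body": {
  "targets": [
    [0, 0, -0.0015, 0, 0, 0, -1],
    [0, 0, -0.0015, 0, 0, 0, -1],
    [0, 0, -0.0015, 0, 0, 0, -1],
    [0, 0, -0.0015, 0, 0, 0, -1],
    [0, 0, 0, 0, 0, 0, -1]
  ]
}}

```text
clock: 13.25
eef_pos: [0.6053, 0.0252, 0.1535]
eef_rot: [[0.715, -0.002, -0.699], [0.699, 0.001, 0.715], [-0.001, -1.0, 0.002]]
contact_force: [0.0, 0.5, -0.8]
width: 0.0095
```

```bash
python3 tip.py
```

```text
t 13.25 p [0.6053 0.0252 0.1535] yaw 44.33 ydir [-0.0017  0.0009 -1.    ] F [ 0.0422  0.5216 -0.8305] T [ 0.09   -0.206  -0.0182] w 0.0095 j [-0.0853  0.5703  1.4178  0.0009  1.1551 -0.8593]
tip-lock [  0.1677  -0.241  -10.2896] mm; key angle cw of lock x 34.7
```

Call:
{"method": "play_rows", "body": {
  "targets": [
    [0, 0, -0.0015, 0, 0, 0, -1],
    [0, 0, -0.0015, 0, 0, 0, -1],
    [0, 0, -0.0015, 0, 0, 0, -1],
    [0, 0, -0.001, 0, 0, 0, -1],
    [0, 0, 0, 0, 0, 0, -1]
  ]
}}

```text
clock: 13.75
eef_pos: [0.6054, 0.0252, 0.1476]
eef_rot: [[0.715, -0.001, -0.699], [0.699, 0.001, 0.715], [-0.0, -1.0, 0.002]]
contact_force: [0.8, 0.5, -0.6]
width: 0.0102
```

```bash
python3 tip.py
```

```text
t 13.75 p [0.6054 0.0252 0.1476] yaw 44.33 ydir [-0.0014  0.0009 -1.    ] F [ 0.8151  0.4851 -0.5818] T [ 0.0058 -0.0929  0.0035] w 0.0102 j [-0.0852  0.5763  1.4247  0.0009  1.142  -0.8593]
tip-lock [  0.2526  -0.2015 -16.1513] mm; key angle cw of lock x 34.7
```

Call:
{"method": "play_rows", "body": {
  "targets": [
    [0, 0, 0, 0, 0, 6, -1],
    [0, 0, 0, 0, 0, 6, -1],
    [0, 0, 0, 0, 0, 6, -1],
    [0, 0, 0, 0, 0, 6, -1],
    [0, 0, 0, 0, 0, 6, -1],
    [0, 0, 0, 0, 0, 3, -1],
    [0, 0, 0, 0, 0, 0, -1]
  ]
}}

```text
clock: 14.45
eef_pos: [0.6054, 0.0254, 0.1476]
eef_rot: [[0.197, -0.002, -0.98], [0.98, 0.001, 0.197], [0.0, -1.0, 0.002]]
contact_force: [0.2, -0.2, -1.1]
width: 0.0094
```

```bash
python3 tip.py
```

```text
t 14.45 p [0.6054 0.0254 0.1476] yaw 78.63 ydir [-0.0018  0.0006 -1.    ] F [ 0.2328 -0.1875 -1.0764] T [ 0.0472 -0.1     0.0027] w 0.0094 j [-0.0847  0.5768  1.4241  0.0005  1.1426 -1.4572]
tip-lock [  0.3382  -0.6066 -16.2003] mm; key angle cw of lock x 0.4
```

Call:
{"method": "play_rows", "body": {
  "targets": [
    [-0.0003, 0.0002, 0, 0, 0, 0.4, -1],
    [0, 0, -0.0015, 0, 0, 0, -1],
    [0, 0, -0.0015, 0, 0, 0, -1],
    [0, 0, -0.0015, 0, 0, 0, -1],
    [0, 0, -0.0015, 0, 0, 0, -1],
    [0, 0, 0, 0, 0, 0, -1]
  ]
}}

```text
clock: 15.05
eef_pos: [0.6059, 0.0252, 0.1431]
eef_rot: [[0.194, 0.001, -0.981], [0.981, -0.0, 0.194], [-0.0, -1.0, -0.001]]
contact_force: [0.3, -0.3, -0.4]
width: 0.01
```

```bash
python3 tip.py
```

```text
t 15.05 p [0.6059 0.0252 0.1431] yaw 78.79 ydir [ 0.0013 -0.0003 -1.    ] F [ 0.3373 -0.3387 -0.4483] T [-0.0105 -0.0978 -0.0414] w 0.01 j [-0.0847  0.5806  1.4308 -0.0002  1.1288 -1.4599]
tip-lock [  0.9977  -0.8931 -20.6973] mm; key angle cw of lock x 0.2
```

```bash
cat > head.py <<'E'
from look import *
s,i,im,P=look("hh")
Q=(P-s["eef_pos"])@s["eef_rot"]
k=(abs(Q[...,0])<.0045)&(Q[...,2]>.011)&(Q[...,2]<.018)&(Q[...,1]>-.03)&(Q[...,1]<.03)
q=Q[k];print("head y",np.sort(q[:,1])[[0,5,-6,-1]],"face z med",np.median(q[q[:,1]>-.006][:,2]))
b=(abs(P[...,2]-.0945)<.004)&(np.hypot(P[...,0]-.606,P[...,1]-.025)<.03)
print("boss",rect(P,b))
k=(abs(Q[...,0])<.004)&(Q[...,2]>.005)&(Q[...,2]<.011)&(Q[...,1]>.02)&(Q[...,1]<.08)
print("blade",Q[k][:,1].min() if k.any() else 0,Q[k][:,1].max() if k.any() else 0, k.sum(), np.median(Q[k],0) if k.any() else 0)
E
python3 head.py
```

```text
t 15.05 p [0.6059 0.0252 0.1431] yaw 78.79 ydir [ 0.0013 -0.0003 -1.    ] F [ 0.3373 -0.3387 -0.4483] T [-0.0105 -0.0978 -0.0414] w 0.01 j [-0.0847  0.5806  1.4308 -0.0002  1.1288 -1.4599]
head y [-0.0105 -0.0094  0.0199  0.0215] face z med 0.01425763571525573
boss (1749, array([0.5963, 0.0272]), array([46.2025, 31.1299]), 78.89934539794922, np.float64(0.09348229086737074))
blade 0.03623578416648651 0.058722105237987376 88 [-0.0002  0.0497  0.0077]
```

Call:
{"method": "play_rows", "body": {
  "targets": [
    [0, 0, -0.0015, 0, 0, 0, -1],
    [0, 0, -0.0015, 0, 0, 0, -1]
  ]
}}

```text
clock: 15.3
eef_pos: [0.6058, 0.0252, 0.1402]
eef_rot: [[0.194, 0.001, -0.981], [0.981, -0.0, 0.194], [-0.0, -1.0, -0.001]]
contact_force: [-1.5, -1.3, 4.4]
width: 0.0099
```

```bash
python3 tip.py
```

```text
t 15.3 p [0.6058 0.0252 0.1402] yaw 78.79 ydir [ 0.0011 -0.0003 -1.    ] F [-1.5395 -1.2565  4.3924] T [ 0.0234  0.1471 -0.0738] w 0.0099 j [-0.0847  0.5836  1.4342 -0.0002  1.1227 -1.4598]
tip-lock [  0.8774  -0.8539 -23.5638] mm; key angle cw of lock x 0.2
```

Call:
{"method": "play_rows", "body": {
  "targets": [
    [0, 0, -0.0015, 0, 0, 0, -1],
    [0, 0, -0.0015, 0, 0, 0, -1],
    [0, 0, -0.0015, 0, 0, 0, -1],
    [0, 0, -0.0015, 0, 0, 0, -1],
    [0, 0, -0.0015, 0, 0, 0, -1]
  ]
}}

```text
clock: 15.8
eef_pos: [0.6057, 0.0252, 0.1323]
eef_rot: [[0.194, 0.001, -0.981], [0.981, -0.0, 0.194], [-0.0, -1.0, -0.001]]
contact_force: [-0.9, 0.5, 4.3]
width: 0.0099
```

```bash
python3 tip.py
```

```text
t 15.8 p [0.6057 0.0252 0.1323] yaw 78.79 ydir [ 0.0011 -0.0003 -1.    ] F [-0.918   0.5441  4.2634] T [-0.0213  0.085  -0.0237] w 0.0099 j [-0.0846  0.5921  1.4432 -0.0002  1.1052 -1.4597]
tip-lock [  0.8003  -0.8372 -31.5461] mm; key angle cw of lock x 0.2
```

Call:
{"method": "play_rows", "body": {
  "targets": [
    [0, 0, -0.0015, 0, 0, 0, -1],
    [0, 0, -0.0015, 0, 0, 0, -1],
    [0, 0, -0.0015, 0, 0, 0, -1],
    [0, 0, -0.0005, 0, 0, 0, -1]
  ]
}}

```text
clock: 16.2
eef_pos: [0.6058, 0.0251, 0.1294]
eef_rot: [[0.194, 0.002, -0.981], [0.981, -0.001, 0.194], [-0.0, -1.0, -0.002]]
contact_force: [-3.1, -1.3, 3.8]
width: 0.01
```

```bash
python3 tip.py
```

```text
t 16.2 p [0.6058 0.0251 0.1294] yaw 78.8 ydir [ 0.0023 -0.0007 -1.    ] F [-3.1057 -1.2641  3.7885] T [-0.0265  0.4349  0.055 ] w 0.01 j [-0.0846  0.5947  1.4472 -0.0006  1.0974 -1.4597]
tip-lock [  0.9385  -0.9348 -34.387 ] mm; key angle cw of lock x 0.2
```

Fully home: nominal tip depth is 34.4 mm and it has stopped on the floor. Turning clockwise.

Call:
{"method": "play_rows", "body": {
  "targets": [
    [-0.0001, -0.0001, 0, 0, 0, -7, -1],
    [-0.0001, 0, 0, 0, 0, -7, -1],
    [-0.0001, -0.0001, 0, 0, 0, -7, -1],
    [-0.0001, 0, 0, 0, 0, -7, -1],
    [-0.0001, -0.0001, 0, 0, 0, -7, -1],
    [-0.0001, 0, 0, 0, 0, -7, -1]
  ]
}}

```text
clock: 16.8
eef_pos: [0.6057, 0.0256, 0.1295]
eef_rot: [[0.815, 0.003, -0.579], [0.579, -0.002, 0.815], [0.001, -1.0, -0.004]]
contact_force: [-0.5, -0.9, 3.7]
width: 0.0094
```

```bash
python3 tip.py
```

```text
t 16.8 p [0.6057 0.0256 0.1295] yaw 35.37 ydir [ 0.0035 -0.0024 -1.    ] F [-0.5238 -0.8512  3.6936] T [-0.0601  0.1222  0.1968] w 0.0094 j [-0.0832  0.594   1.4482 -0.0023  1.0957 -0.6994]
tip-lock [  0.9796   0.0519 -34.3178] mm; key angle cw of lock x 43.6
```

Call:
{"method": "play_rows", "body": {
  "targets": [
    [-0.0001, -0.0001, 0, 0, 0, -7, -1],
    [-0.0001, -0.0001, 0, 0, 0, -7, -1],
    [-0.0001, -0.0001, 0, 0, 0, -7, -1],
    [-0.0001, -0.0001, 0, 0, 0, -7, -1],
    [-0.0001, -0.0001, 0, 0, 0, -7, -1],
    [-0.0001, -0.0001, 0, 0, 0, -7, -1],
    [0, -0.0001, 0, 0, 0, -7, -1],
    [0, 0, 0, 0, 0, 0, -1]
  ]
}}

```text
clock: 17.6
eef_pos: [0.606, 0.0256, 0.1295]
eef_rot: [[0.963, 0.002, 0.268], [-0.268, -0.005, 0.963], [0.004, -1.0, -0.004]]
contact_force: [-0.7, -0.7, 5.4]
width: 0.0098
```

```bash
python3 tip.py; python3 head.py
python3 - <<'E'
from h import *
im=cv2.imread("pics/hh.png");z=np.load("pics/hh.npz");P=z["P"]
b=(abs(P[...,2]-.0945)<.004)&(np.hypot(P[...,0]-.605,P[...,1]-.025)<.03);v,u=np.where(b);print(u.min(),u.max(),v.min(),v.max())
c=im[max(0,v.min()-15):v.max()+40,max(0,u.min()-15):u.max()+15];cv2.imwrite("pics/hc.png",cv2.resize(c,None,fx=5,fy=5,interpolation=2)[:600,:800])
E
```

```text
t 17.6 p [0.606  0.0256 0.1295] yaw -15.55 ydir [ 0.0024 -0.0053 -1.    ] F [-0.6684 -0.652   5.4054] T [-0.0669  0.3307  0.1581] w 0.0098 j [-0.0815  0.595   1.4463 -0.0057  1.0974  0.1926]
tip-lock [  1.7616   0.4683 -34.3318] mm; key angle cw of lock x 94.6
t 17.6 p [0.606  0.0256 0.1295] yaw -15.55 ydir [ 0.0024 -0.0053 -1.    ] F [-0.6684 -0.652   5.4054] T [-0.0669  0.3307  0.1581] w 0.0098 j [-0.0815  0.595   1.4463 -0.0057  1.0974  0.1926]
head y [-0.0097 -0.0092  0.0195  0.0216] face z med 0.013586790822062558
boss (1611, array([0.6074, 0.037 ]), array([25.8557, 46.5362]), 74.41679382324219, np.float64(0.09345597516087163))
blade 0.0344844418299396 0.043734176892637186 54 [-0.0005  0.039   0.007 ]
286 356 198 235
```

View pics/hc.png

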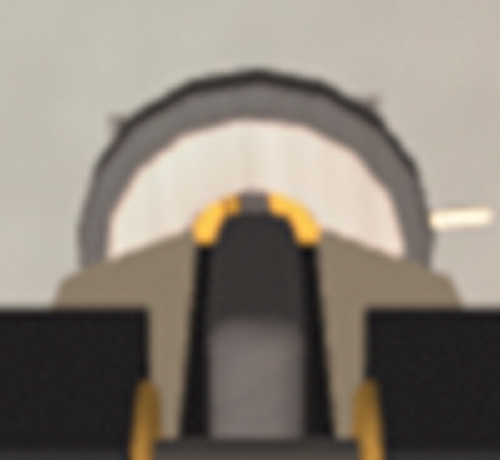

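The pointer is hidden behind the jaws in this view (boss around (255,190)). I'll check that the key hasn't slipped in yaw in the pads, using its head edges, and check the scene cameras too.

Run:
```python
from h import *
for n in ["w6","w8","hh"]:
    z=np.load(f"pics/{n}.npz");Q=(z["P"]-z["p"])@z["R"]
    k=(abs(Q[...,0])<.0045)&(Q[...,2]>.0105)&(Q[...,2]<.0165)&(Q[...,1]>-.006)&(Q[...,1]<.012)
    f=np.polyfit(Q[k][:,0],Q[k][:,2],1);print(n,"face slope deg",np.degrees(np.arctan(f[0])))
    k=(abs(Q[...,0])<.009)&(Q[...,2]>-.004)&(Q[...,2]<.016)&(Q[...,1]>-.0125)&(Q[...,1]<-.0075)
    if k.sum()>20: print(k.sum(),cv2.minAreaRect((Q[k][:,[0,2]]*1000).astype(np.float32)))
s=get_state();t=get_image("top")[0];P=cloud("top",get_image("top")[1])
for c in ["top","scene"]:
    get_image(c)
    for n in ["drawer_handle","spool_mid","gift_box_mid"]: print(c,n,[(np.round(b["centre"],3).tolist(),round(b["conf"],2)) for b in boxes_of(c,n)[:1]])
```

```text
w6 face slope deg 3.2592707494919613
415 ((0.10867691040039062, 7.890622138977051), (17.896047592163086, 12.500359535217285), 1.411699891090393)
w8 face slope deg -6.129511438262913
417 ((0.5447015762329102, 8.155312538146973), (17.559118270874023, 12.581978797912598), 5.792227268218994)
hh face slope deg -10.517117997365872
431 ((0.10783863067626953, 7.429453372955322), (17.86223602294922, 13.107831001281738), 2.266376495361328)
top drawer_handle [([0.54, -0.301, 0.024], 0.58)]
top spool_mid [([0.676, -0.345, 0.144], 0.47)]
top gift_box_mid [([0.383, -0.088, 0.045], 0.78)]
scene drawer_handle [([0.512, -0.292, 0.054], 0.91)]
scene spool_mid [([0.672, -0.334, 0.143], 0.49)]
scene gift_box_mid [([0.383, -0.069, 0.048], 0.65)]
```

Call:
{"method": "play_rows", "body": {
  "targets": [
    [0, 0, 0, 0, 0, -3, -1],
    [0, 0, 0, 0, 0, -2, -1],
    [0, 0, 0, 0, 0, 0, -1]
  ]
}}

```text
clock: 18.45
eef_pos: [0.606, 0.0256, 0.1295]
eef_rot: [[0.936, 0.002, 0.351], [-0.351, -0.005, 0.936], [0.004, -1.0, -0.004]]
contact_force: [-1.1, 0.6, 3.5]
width: 0.0101
```

```bash
python3 tip.py
```

```text
t 18.45 p [0.606  0.0256 0.1295] yaw -20.58 ydir [ 0.0021 -0.0054 -1.    ] F [-1.0542  0.5927  3.452 ] T [-0.0497  0.2375  0.2623] w 0.0101 j [-0.0815  0.5953  1.4459 -0.0059  1.0979  0.2803]
tip-lock [  1.8544   0.4494 -34.3319] mm; key angle cw of lock x 99.6
```

Call:
{"method": "play_rows", "body": {
  "targets": [
    [0, 0, 0, 0, 0, -3, -1],
    [0, 0, 0, 0, 0, 0, -1]
  ]
}}

```text
clock: 18.65
eef_pos: [0.606, 0.0256, 0.1295]
eef_rot: [[0.917, 0.002, 0.398], [-0.398, -0.006, 0.917], [0.004, -1.0, -0.005]]
contact_force: [-1.8, 0.7, 5.5]
width: 0.0097
```

```bash
python3 tip.py
```

```text
t 18.65 p [0.606  0.0256 0.1295] yaw -23.46 ydir [ 0.0019 -0.0058 -1.    ] F [-1.8145  0.6782  5.481 ] T [-0.042   0.2707  0.4426] w 0.0097 j [-0.0813  0.5954  1.4456 -0.0064  1.0982  0.3311]
tip-lock [  1.9042   0.4268 -34.3388] mm; key angle cw of lock x 102.5
```

The torque rose from 0.16 to 0.44 N m, so the plug is at its stop. I'll ease off 2° and hold for a bit to check it stays steady.

Call:
{"method": "play_rows", "body": {
  "targets": [
    [0, 0, 0, 0, 0, 2, -1],
    [0, 0, 0, 0, 0, 0, -1],
    [0, 0, 0, 0, 0, 0, -1],
    [0, 0, 0, 0, 0, 0, -1],
    [0, 0, 0, 0, 0, 0, -1],
    [0, 0, 0, 0, 0, 0, -1]
  ]
}}

```text
clock: 19.25
eef_pos: [0.606, 0.0257, 0.1295]
eef_rot: [[0.933, 0.002, 0.361], [-0.361, -0.006, 0.933], [0.004, -1.0, -0.005]]
contact_force: [-0.9, 0.2, 3.9]
width: 0.0096
```

```bash
python3 tip.py; python3 head.py | grep -v "^t"; python3 -c "
from h import *
z=np.load('pics/hh.npz');P=z['P'];
d=get_image('top')[1];P=cloud('top',d)
m=(P[...,2]>.085)&(P[...,2]<.11)&(P[...,0]>.40)&(P[...,0]<.57)&(P[...,1]>-.38)&(P[...,1]<-.22);print('handle/front',rect(P,m))
xs=[P[m&(abs(P[...,1]-y)<.006)][:,0].min() for y in (-.31,-.29,-.27)];print(xs)"
```

```text
t 19.25 p [0.606  0.0257 0.1295] yaw -21.15 ydir [ 0.0021 -0.0057 -1.    ] F [-0.9413  0.1589  3.9303] T [-0.0463  0.2529  0.2574] w 0.0096 j [-0.0813  0.5953  1.4458 -0.0062  1.098   0.2906]
tip-lock [  1.8707   0.491  -34.3079] mm; key angle cw of lock x 100.1
head y [-0.0094 -0.0091  0.0193  0.0212] face z med 0.013469907302691122
boss (1627, array([0.6086, 0.0367]), array([25.8093, 46.5866]), 68.19677734375, np.float64(0.09338019246109854))
blade 0.03490044086336505 0.04317158687641348 59 [-0.0005  0.0383  0.0069]
handle/front (152, array([ 0.4699, -0.2881]), array([143.0626,  60.2767]), 81.7531967163086, np.float64(0.09471634905470375))
[np.float64(0.4382233723884522), np.float64(0.44172226115805574), np.float64(0.44139629959932747)]
```

```bash
python3 -c "
from workcell import *
print(hand_in()); s=get_state(); print(s['clock'],s['wrist_torque'],s['width'])"
```

```text
the job is handed in; nothing more can be done
None
the job is handed in; nothing more can be done
```

The cash box lock is turned, and I handed the job in at about 19.5 s with the gripper still holding the key against the spring. `hand_in()` gave no verdict.

**What I did:**
- I pulled the drawer out to its stop and took the key from its block.
- In the camera view the ward slot stood about 35° clockwise, so I lowered the key turned to match. It passed the ward without forcing or any wiggling.
- I then turned the key back in line with x and pushed it to the floor with light pushes. The highest force in any reading was about 5.5 N while seating and turning the key, and about 12 N overall, when the jaws closed on the key.
- I turned it clockwise to the stop, eased off 2° and held it there.

**Last checks before handing in:**
- **Depth:** key tip about 34.3 mm down.
- **Turn:** tool about 100° past the lock's x axis. The torque rose to 0.44 N m at the stop and settled at 0.26 N m.
- **Grip:** jaws on the key, 9.6 mm open.
- **Drawer:** out about 88–90 mm.
- **Spool and gift box:** the detections agreed with the first ones within a few mm. I didn't look for the other items again.

**Unconfirmed or disagreeing:**
- **Plug angle:** the gripper hid the pointer on the boss, so I know the plug angle only from the torque rise and the tool angle.
- **Key position:** my nominal estimate put the tip 1.9 mm off the lock axis. The plug's slot clearance allows only about 0.6 mm, so I put this down to calibration and a slight shift of the key in the pads.
- **Slip in the pads:** a noisy measurement suggested the key may have turned a few degrees in the pads. That is why I turned on to the stop.

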